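# Make up the bedside kit and the travel kit

## Robot

A 7-joint arm with a two-finger parallel gripper is mounted at the origin on the work surface. World frame = base frame: x ahead of the robot, y to its left, z up, the work surface at z = 0. Lengths are in m, angles in rad, forces in N, time in s.
With the tool pointing down it reaches from about 0.4 to 0.875 m from the base axis. Payload 19.3 kg.
Tool frame: the origin (TCP) lies at the centre of the arm's flange, where the gripper is bolted on; the fingertips stand 173 mm ahead of it and the grasp point (between the pads) lies 155 mm ahead of it; z points along the fingers, y is the line along which they close (so a half turn about z gives the same grasp; the last joint's range is limited). The gripper opens to 85 mm and grips with 20 to 120 N. Pads are 22 mm wide; open, the fingers measure 114 mm over their backs; the gripper's body (76 mm by 85 mm) begins 54 mm behind the grasp point. The pads swing forward as they close: fully open they stand 13 mm farther back than shut.
Start: joints at [-1.309, 0.521, -0.036, 1.599, 0.021, 1.021, -0.113], TCP at [0.204, 0.591, 0.405] pointing down, gripper open.
Joint ranges: [-2.91, 2.91], [-0.3, 2.13], [-1.5, 1.42], [0.17, 2.43], [-1.26, 4.41], [0.16, 1.93], [-2.52, 2.52]. Speed limits (rad/s): [1.89, 1.89, 2.39, 2.39, 3.01, 3.01, 3.01].

## Interface

Orientations are given as a rotation vector (axis times angle).
In Python, from rig import env gives the robot as it stands.
- The arm moves only by the tool carry_out, never from a script. Its argument "deltas" is a list of rows, each a list of 5 numbers: the opening, from 0 (shut) to 1 (fully open), then the shift along the tool's x, y, z in mm, then the turn about the tool's z in degrees. In form: [[claw, x, y, z, twist], ...]. A call has 1 to 12 rows; each row shifts and turns the commanded pose from where the row before left it, along the tool's axes as they then stand; what a row does not reach is not made up. A row lasts 1/10 s, in which the tool goes at most 50 mm and 8.59 degrees, less where a joint would pass 70% of its speed; a pose out of reach is approached as far as the arm can. A call is refused whole if a number of a shift passes 50 or a number of a turn 8.59, either way. A call with a gripper value outside its range is refused whole. The fingers move at their own pace and stop on an object; "squeeze" is the grip in N (left out, the last holds). Time passes only in rows, so rows that do not move let the fingers close. It gives the time, the measured TCP pose, the force, the opening and the grip force at its end, in the units of the state.
- env.get_state(): the state, without advancing time (a new reading comes with each control period).
- env.read_camera(name): name is "scene" or "top"; returns a dict with "color" (480x640x3 uint8, red, green, blue), "fov_y" (degrees; the focal length in pixels is half the picture's height over the tangent of half this angle, whatever the lens; pixels are square), "cx", "cy" (the principal point, pixels), "k1" (the pictures are not rectified: a ray, as slopes to the right and down, at radius r is drawn at 1 + k1 r^2 times it, then the intrinsics apply), "R" (3x3) and "t" (3): a world point X has camera coordinates R X + t. Camera axes: x right, y down, z forward; pixel columns grow to the right and rows downward; lengths in m; the calibration is good to about 2 mm. A picture is of the moment at which its call begins. There is no depth.
- env.close_job(): hands the job in; it is judged then, once.
The state is a dict: "time": time; "joints": joint angles; "joint_vel": joint speeds; "tau": joint torques, N m; "position": TCP position; "ee_rot": TCP orientation; "wrist_force": force on the tool from outside, world axes, zero at the start; "ft_torque": the same for the moment, N m; "finger_gap": finger opening in m; "finger_force": force on a finger pad.
Only numpy, scipy, OpenCV 4.12 (cv2) and the standard library are available. Lean on these libraries where they do the work, as an engineer would, in place of code of your own. Each camera call takes 0.05 s, during which the arm holds its last target. There are 200 camera calls.

## Task

Make up two kits from the stock on the shelf. Bedside kit, blue tray: the white fan remote in the long bay, buttons up, and the white-capped pill bottle standing in one of the small bays. Travel kit, yellow tray: the pill organizer in the long bay, lids up, and the red-capped pill bottle and the round tin, both upright, each in a small bay of its own; set every thing down (do not drop it) so that it rests flat on the tray floor inside its bay, and leave the green-capped bottle, the turtle and the vase where they stand.

Things in the scene. Friction and masses are not known exactly. Their poses are not given: they have to be found in the camera images.
- fan_remote: White plastic fan remote lying buttons up: 38 mm (x) by 120 mm (y) by 22 mm high, with one round red button and small grey ones, about 90 g. Origin: centre of its underside; long axis y, z up.
- pill_organizer: Clear plastic pill organizer with a row of four shut lids (pink, green, violet, light blue): 34 mm (x) by 110 mm (y) by 26 mm high, small lid tabs sticking out 3 mm on its -x side near the top, about 70 g; the lids do not open. Origin: centre of its underside; long axis y, z up.
- tin: Round aluminium tin, lid up, 54 mm across and 26 mm tall (the lid, its upper 10 mm, is 1 mm wider all round than the lower part), about 60 g. Origin: centre of its underside; z up.
- white_cap_bottle: Amber pill bottle with a white paper label and a white screw cap, standing upright; body 36 mm across and 52 mm tall, cap 40 mm across and 18 mm tall, 70 mm tall overall, about 50 g. Origin: centre of its underside; z up along its axis.
- red_cap_bottle: Amber pill bottle with a white paper label and a red screw cap, standing upright; body 36 mm across and 52 mm tall, cap 40 mm across and 18 mm tall, 70 mm tall overall, about 50 g. Origin: centre of its underside; z up along its axis.
- blue_tray: Blue tray, fixed, 163 (x) by 164 mm (y), x within 0.25 rad of world x. Origin: centre of underside. Floor 4 mm above it; rims and ribs 4 mm thick, 5 mm above the floor. Long bay on the -x side: 75 by 156 mm clear (x by y), centred at x=-40, y=0 mm. Two small bays on the +x side: each 76 by 76 mm clear, centred at x=39.5, y=+40 and y=-40 mm.
- yellow_tray: Yellow tray, fixed, 163 (x) by 164 mm (y), x within 0.25 rad of world x. Origin: centre of underside. Floor 4 mm above it; rims and ribs 4 mm thick, 5 mm above the floor. Long bay on the -x side: 75 by 156 mm clear (x by y), centred at x=-40, y=0 mm. Two small bays on the +x side: each 76 by 76 mm clear, centred at x=39.5, y=+40 and y=-40 mm.
- green_cap_bottle: Amber pill bottle with a white paper label and a green screw cap, standing upright; body 36 mm across and 52 mm tall, cap 40 mm across and 18 mm tall, 70 mm tall overall, about 50 g. Origin: centre of its underside; z up along its axis. Not needed: to be left alone.
- turtle: Small green ceramic turtle figure, about 54 mm long (head to -x), 42 mm wide, 28 mm tall. Origin: centre underneath; z up. To be left alone.
- bud_vase: Empty green-glass bud vase, 60 mm across at the belly, 110 mm tall, narrow neck. Origin: centre of its underside; z up. To be left alone.

How it is judged:
By the outcome, as a careful person would: the job done as asked, in the order asked, and still so for the second after the job is handed in, with the robot touching nothing.
It also fails if it takes over 120 s, if anything falls off the work surface, if the arm or the gripper's body presses on something with over 40 N, if the wrist force passes 120 N, or if a joint passes its speed limit or range.

## Working session

There is one attempt and no reset: what is moved stays moved. The work goes in short steps, Python scripts to look and compute and a tool call to move; the robot and the scene stay as the last step left them, time stands still between calls to the robot, and variables do not carry over. Pictures are saved under pics/ and viewed, at most 14 in all, crops included, and the job is handed in when it is done.

Besides the shell and the picture viewer there is one more tool, called after "Call:" as name([rows], argument=value, ...), one row to a line, values as JSON. carry_out: Moves the arm, as the interface text tells. Its arguments: {"type":"object","properties":{"deltas":{"type":"array"},"squeeze":{"type":"number"}},"required":["deltas"]}

```bash
mkdir -p pics; ls; cat > h.py <<'E'
import numpy as np, cv2
from rig import env
from scipy.spatial.transform import Rotation as Ro
def snap(n,f):
    c=env.read_camera(n); cv2.imwrite(f'pics/{f}.png',c['color'][...,::-1]); np.savez(f'pics/{f}.npz',**c); return c
def ld(f): return dict(np.load(f'pics/{f}.npz'))
def w(c,u,v,z):
    f=240/np.tan(np.radians(float(c['fov_y']))/2)
    d=np.array([(u-c['cx'])/f,(v-c['cy'])/f]); s=d.copy()
    for _ in range(30): s=d/(1+c['k1']*(s@s))
    ray=c['R'].T@np.array([s[0],s[1],1]); o=-c['R'].T@c['t']
    return (o+ray*(z-o[2])/ray[2])
E
python3 - <<'E'
from h import *
for n in('scene','top'):
    c=snap(n,n+'0'); print(n,c['fov_y'],c['k1'],-c['R'].T@c['t'],c['R'].round(2).tolist())
s=env.get_state(); print(s)
print(Ro.from_rotvec(s['ee_rot']).as_matrix().round(3))
E
```

```text
pics
scene 43.692617350195896 -0.20232210475029122 [ 1.40346609 -0.11003271  0.62890621] [[0.17, 0.99, -0.02], [0.56, -0.11, -0.82], [-0.81, 0.12, -0.57]]
top 51.74322949722378 -0.029510219769666113 [0.38629804 0.01939401 0.82757066] [[-0.17, -0.99, -0.0], [-0.97, 0.16, -0.2], [0.2, -0.03, -0.98]]
{'time': 0.1, 'joints': array([-1.30924162,  0.52197469, -0.03632295,  1.59991297,  0.02119175,
        1.02108399, -0.11276858]), 'joint_vel': array([ 0.00106067, -0.00066774,  0.00104641, -0.00170448, -0.0002632 ,
        0.00019819, -0.00025423]), 'tau': array([ 2.89944481e-03, -9.28494000e+01,  1.98385052e+00, -3.70530117e+01,
        1.81447109e-02,  5.53373160e-03,  3.99466956e-05]), 'position': array([0.20354892, 0.59081091, 0.40418422]), 'ee_rot': array([-5.18697816e-01, -3.09837303e+00,  1.55375035e-03]), 'wrist_force': array([-0.53275246, -0.20082666, -0.15928887]), 'ft_torque': array([-0.01073298,  0.016679  ,  0.04577143]), 'finger_force': 0.0, 'finger_gap': 0.0853676417229383}
[[-0.945  0.326 -0.   ]
 [ 0.326  0.945 -0.001]
 [-0.    -0.001 -1.   ]]
```

View pics/top0.png

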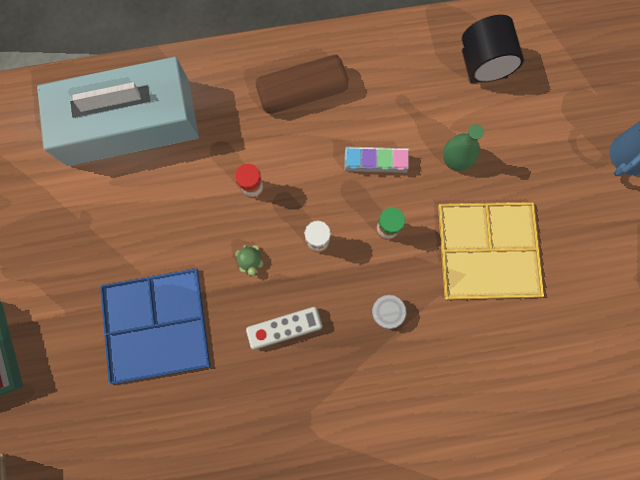

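View pics/scene0.png

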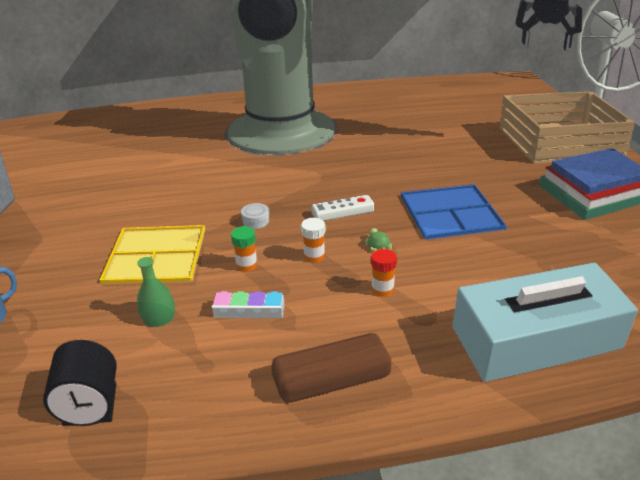

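The top view shows blue tray at (155,327), yellow at (491,250), remote (284,328), white cap (318,231), organizer (376,160), red cap (248,177), tin (389,311), green cap (391,220), turtle (249,259) and vase (462,150). In the scene view the same items are visible, all upright. I'll enlarge two crops to read edges.

```bash
python3 - <<'E'
import cv2
i=cv2.imread('pics/top0.png')
for n,x0,y0 in(('cl',95,150),('cr',340,130)):
    c=cv2.resize(i[y0:y0+(240 if n=='cl' else 200),x0:x0+(250 if n=='cl' else 210)],None,fx=0,fy=0,dsize=(750,720) if 0 else None) if 0 else None
cv2.imwrite('pics/cl.png',cv2.resize(i[155:390,95:345],(638,599),interpolation=cv2.INTER_CUBIC))
cv2.imwrite('pics/cr.png',cv2.resize(i[140:335,340:550],(630,585),interpolation=cv2.INTER_CUBIC))
E
```

```text
(no output)
```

View pics/cl.png

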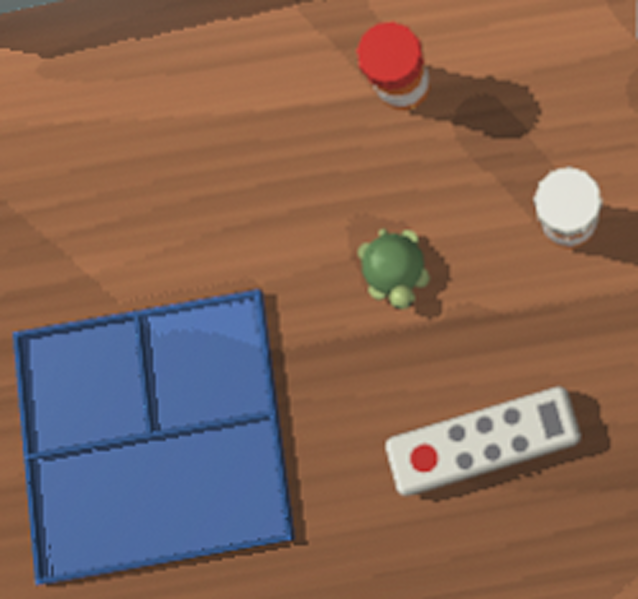

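View pics/cr.png

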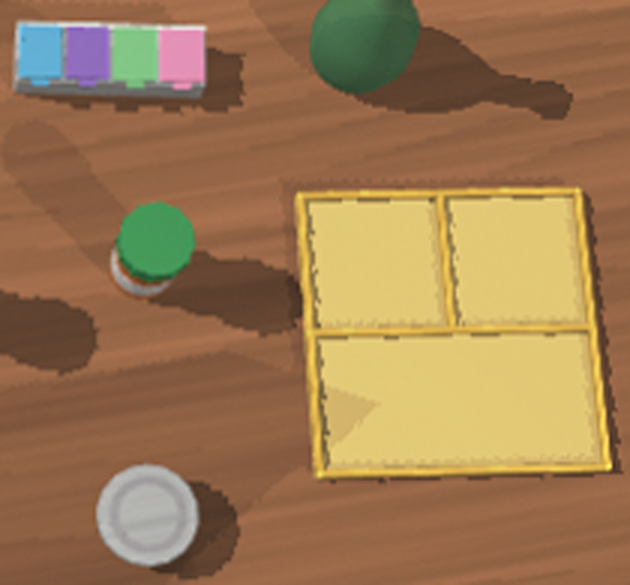

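The left crop gives the blue tray corners (15,333),(261,291),(293,542),(38,583), red cap (390,53), white cap (568,200), and remote corners (386,440),(560,388),(579,440),(403,494). The right crop gives the yellow tray corners (297,193),(581,189),(610,468),(317,477), organizer top (17,22),(206,27),(204,85),(14,80), tin (148,514), green cap (156,241).

```bash
cat > m.py <<'E'
from h import *
c=ld('top0')
L=lambda U,V:((U+.5)/2.551-.5+95,(V+.5)/2.549-.5+155)
Rr=lambda U,V:((U+.5)/3-.5+340,(V+.5)/3-.5+140)
def P(m,pts,z): return np.array([w(c,*m(*p),z)[:2]*1000 for p in pts])
def show(n,m,pts,z):
    q=P(m,pts,z); ctr=q.mean(0)
    if len(q)==4:  # corners: +x+y, +x-y, -x-y, -x+y
        yv=(q[0]-q[1]+q[3]-q[2])/2; xv=(q[0]-q[3]+q[1]-q[2])/2
        print(n,ctr.round(1),'yaw from y',np.degrees(np.arctan2(-yv[0],yv[1])).round(1),'from x',np.degrees(np.arctan2(xv[1],xv[0])).round(1),'size',np.linalg.norm(xv).round(1),np.linalg.norm(yv).round(1))
    else: print(n,ctr.round(1))
show('blue',L,[(15,333),(261,291),(293,542),(38,583)],.009)
show('remote',L,[(386,440),(560,388),(579,440),(403,494)],.022)
show('red',L,[(390,53)],.07); show('white',L,[(568,200)],.07); show('turtle',L,[(393,262)],.02)
show('yellow',Rr,[(297,193),(581,189),(610,468),(317,477)],.009)
show('org',Rr,[(17,22),(206,27),(204,85),(14,80)],.026)
show('tin',Rr,[(148,514)],.026); show('green',Rr,[(156,241)],.07); show('vase',Rr,[(364,40)],.045)
E
python3 m.py
```

```text
blue [461.2 287.4] yaw from y -0.1 from x 0.4 size 161.8 162.8
remote [422.2  76.9] yaw from y 7.2 from x 10.1 size 35.1 114.7
red [668.2  94.4]
white [555.6  -0.7]
turtle [545.  116.9]
yellow [ 492.9 -285.5] yaw from y -8.3 from x -8.5 size 161.3 163.7
org [ 679.8 -123.7] yaw from y -11.2 from x -13.2 size 35.2 108.4
tin [419.6 -94.4]
green [ 557.  -119.8]
vase [ 657.2 -262.2]
```

Call:
carry_out([
  [1, 0, 0, 0, 8],
  [1, 0, 0, 0, 8],
  [1, 0, 0, 0, 8],
  [1, 0, 0, 0, 8],
  [1, 0, 0, 0, 8],
  [1, 0, 0, 0, 8],
  [1, 0, 0, 0, 8],
  [1, 0, 0, 0, 7.5],
  [1, 0, 0, 0, 0],
], squeeze=30)

```text
time: 1.0
position: [0.2034, 0.5909, 0.4043]
ee_rot: [2.074, 2.359, -0.001]
wrist_force: [0.3, -0.4, 0.3]
finger_gap: 0.0855
finger_force: 0.0
```

```bash
cat > go.py <<'E'
import sys
from h import *
# usage: go.py x y z alpha -> twist (deg), shifts in the tool frame after the twist (mm)
x,y,z,a=map(float,sys.argv[1:5])
s=env.get_state(); R=Ro.from_rotvec(s['ee_rot']).as_matrix()
a0=np.degrees(np.arctan2(R[1,1],R[0,1])); p=s['position']*1000
t=np.radians(a); d=np.array([x,y,z])-p
print('t',round(s['time'],2),'pos',p.round(1),'alpha',a0.round(2),'tilt',R[:,2].round(3),'gap',round(s['finger_gap']*1000,1),'F',s['finger_force'].__round__(1),s['wrist_force'].round(1))
print('twist',round(a0-a,2),'shift x,y,z',(-np.sin(t)*d[0]+np.cos(t)*d[1]).round(1),(np.cos(t)*d[0]+np.sin(t)*d[1]).round(1),(-d[2]).round(1))
E
python3 go.py 422 77 300 7.5
```

```text
t 1.0 pos [203.4 590.9 404.3] alpha 7.36 tilt [ 0.    -0.001 -1.   ] gap 85.5 F 0.0 [ 0.3 -0.4  0.3]
twist -0.14 shift x,y,z -538.1 149.7 104.3
```

Call:
carry_out([
  [1, -25, 10, 0, 0],
  [1, -45, 12, 0, 0],
  [1, -48, 13, 5, 0],
  [1, -48, 13, 10, 0],
  [1, -48, 13, 10, 0],
  [1, -48, 13, 10, 0],
  [1, -48, 13, 10, 0],
  [1, -48, 13, 10, 0],
  [1, -48, 13, 10, 0],
  [1, -48, 13, 10, 0],
  [1, -40, 12, 10, 0],
  [1, -25, 8, 10, 0],
])

```text
time: 2.2
position: [0.4147, 0.0972, 0.3105]
ee_rot: [2.068, 2.364, 0.0]
wrist_force: [-0.2, 0.8, -0.1]
finger_gap: 0.0854
finger_force: 0.0
```

```bash
python3 go.py 422 77 230 7.5
```

```text
t 2.2 pos [414.7  97.2 310.5] alpha 7.63 tilt [ 0. -0. -1.] gap 85.4 F 0.0 [-0.2  0.8 -0.1]
twist 0.13 shift x,y,z -20.9 4.6 80.5
```

Call:
carry_out([
  [1, -10, 3, 20, 0],
  [1, -10, 2, 30, 0],
  [1, 0, 0, 25, 0],
  [1, 0, 0, 0, 0],
  [1, 0, 0, 0, 0],
])

```text
time: 2.7
position: [0.4217, 0.0807, 0.236]
ee_rot: [-2.069, -2.364, 0.001]
wrist_force: [0.8, -0.5, 0.5]
finger_gap: 0.0853
finger_force: 0.0
```

```bash
python3 go.py 422 77 177 7.5; python3 - <<'E'
from h import *
s=snap('scene','s1'); t=snap('top','t1')
a=cv2.resize(s['color'][130:280,200:450],(750,450)); 
cv2.imwrite('pics/s1c.png',a[...,::-1])
E
```

```text
t 2.7 pos [421.7  80.7 236. ] alpha 7.61 tilt [-0.001 -0.    -1.   ] gap 85.3 F 0.0 [ 0.8 -0.5  0.5]
twist 0.11 shift x,y,z -3.7 -0.2 59.0
```

View pics/s1c.png

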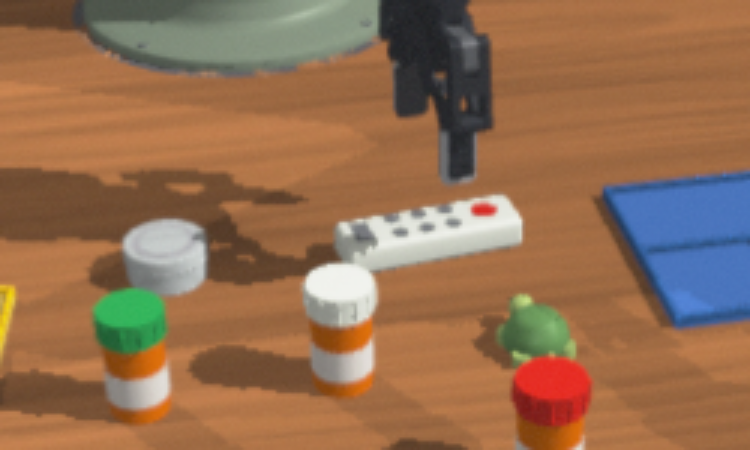

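The crop shows the gripper above the remote, near finger's tip at crop (457,178), i.e. image (352,189), between the remote and the bottles. I'll check that against the expected finger position.

```bash
python3 - <<'E'
from h import *
c=ld('s1')
for z in(.065,.07,.076): print(z,w(c,352,189.5,z)*1000)
# remote bottom near edge ends, crop (373,270) and (520,243)
for p in((373,270),(520,243)): print(w(c,200+p[0]/3,130+p[1]/3,0)*1000)
E
```

```text
0.065 [446.97356796  91.92290559  65.        ]
0.07 [455.45452197  90.13222117  70.        ]
0.076 [465.63166677  87.98339987  76.        ]
[441.16153081  38.60595193   0.        ]
[428.41211676 139.05590354   0.        ]
```

Call:
carry_out([
  [1, -3, -2, 20, 0],
  [1, 0, 0, 25, 0],
  [1, 0, 0, 14, 0],
  [1, 0, 0, 0, 0],
  [0.4, 0, 0, 0, 0],
  [0.3, 0, 0, 0, 0],
  [0.2, 0, 0, 0, 0],
  [0.2, 0, 0, 0, 0],
  [0.2, 0, 0, 0, 0],
  [0.2, 0, 0, 0, 0],
], squeeze=30)

```text
time: 3.8
position: [0.4203, 0.0777, 0.1775]
ee_rot: [2.071, 2.362, 0.002]
wrist_force: [-2.7, 0.1, 16.3]
finger_gap: 0.0374
finger_force: 29.7
```

```bash
python3 go.py 421 287 300 0.1
```

```text
t 3.8 pos [420.3  77.7 177.5] alpha 7.5 tilt [ 0.001  0.001 -1.   ] gap 37.4 F 29.7 [-2.7  0.1 16.3]
twist 7.4 shift x,y,z 209.3 1.1 -122.5
```

Call:
carry_out([
  [0.2, 0, 0, -5, 0],
  [0.2, 0, 0, -15, 0],
  [0.2, 0, 0, -30, 0],
  [0.2, 0, 0, 0, 0],
  [0.2, 0, 0, 0, 0],
], squeeze=40)

```text
time: 4.3
position: [0.4201, 0.0778, 0.2273]
ee_rot: [2.071, 2.362, 0.002]
wrist_force: [0.1, 0.2, -1.3]
finger_gap: 0.0366
finger_force: 41.7
```

```bash
python3 go.py 421 287 230 0.1; python3 - <<'E'
from h import *
s=snap('scene','s2')
cv2.imwrite('pics/s2c.png',cv2.resize(s['color'][110:260,250:500],(750,450))[...,::-1])
E
```

```text
t 4.3 pos [420.1  77.8 227.3] alpha 7.52 tilt [ 0.002  0.001 -1.   ] gap 36.6 F 41.7 [ 0.1  0.2 -1.3]
twist 7.42 shift x,y,z 209.2 1.2 -2.7
```

View pics/s2c.png

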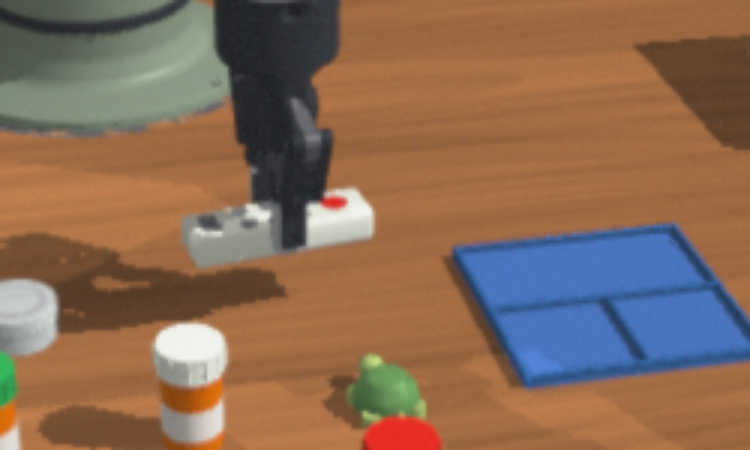

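The crop shows the remote level in the fingers, tips just above its underside (crop (293,250)); clear to carry.

Call:
carry_out([
  [0.2, 20, 0, 0, 3.7],
  [0.2, 35, 0, 0, 3.7],
  [0.2, 40, 0, 0, 0],
  [0.2, 40, 0, 0, 0],
  [0.2, 35, 0, 0, 0],
  [0.2, 25, 0, 0, 0],
  [0.2, 14, 1, 0, 0],
  [0.2, 0, 0, 15, 0],
  [0.2, 0, 0, 15, 0],
  [0.2, 0, 0, 0, 0],
  [0.2, 0, 0, 0, 0],
])

```text
time: 5.45
position: [0.4161, 0.2855, 0.1965]
ee_rot: [2.221, 2.222, -0.002]
wrist_force: [0.2, -1.1, -0.8]
finger_gap: 0.037
finger_force: 41.6
```

```bash
python3 go.py 421 287 182 0.1; python3 - <<'E'
from h import *
s=snap('scene','s3');t=snap('top','t3')
a=cv2.resize(s['color'][130:250,370:520],(500,400)); b=cv2.resize(t['color'][250:400,85:235],(300,300))
o=np.zeros((400,800,3),np.uint8); o[:,:500]=a; o[:300,500:]=b
cv2.imwrite('pics/s3c.png',o[...,::-1])
E
```

```text
t 5.45 pos [416.1 285.5 196.5] alpha 0.02 tilt [-0.001 -0.001 -1.   ] gap 37.0 F 41.6 [ 0.2 -1.1 -0.8]
twist -0.08 shift x,y,z 1.5 4.9 14.5
```

View pics/s3c.png

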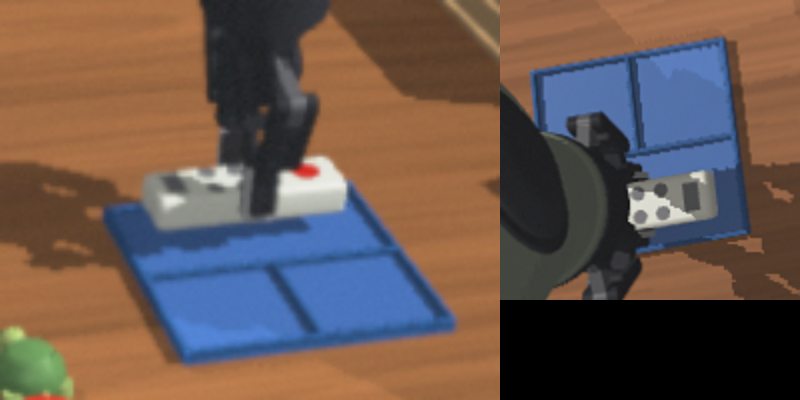

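Remote is level above the long bay (scene crop: tray corners (105,208), (183,360), (453,325)); cross-checking the tray pose from the scene camera.

```bash
python3 - <<'E'
from h import *
c=ld('s3')
k=.3*1
for p in((105,208),(183,360),(453,325)): print((w(c,370+(p[0]+.5)*.3-.5,130+(p[1]+.5)*.3-.5,.009)*1000).round(1))
t=ld('t3')
# remote -y end mid in top crop (715,198) z~.037
print(w(t,85+(715-500)/2,250+198/2,.037)*1000, w(t,85+(748-500)/2,250+233/2,.009)*1000)
E
```

```text
[382.5 208.6   9. ]
[550.1 205.8   9. ]
[547.5 367.8   9. ]
[412.14905497 222.11681845  37.        ] [381.19223081 206.22449647   9.        ]
```

Call:
carry_out([
  [0.2, 2, 6, 0, 0],
  [0.2, 0, 0, 6, 0],
  [0.2, 0, 0, 4, 0],
  [0.2, 0, 0, 2, 0],
  [0.2, 0, 0, 1, 0],
  [0.2, 0, 0, 0, 0],
  [0.2, 0, 0, 0, 0],
])

```text
time: 6.25
position: [0.4219, 0.2883, 0.1838]
ee_rot: [2.22, 2.223, 0.0]
wrist_force: [-0.3, 0.1, -0.8]
finger_gap: 0.0371
finger_force: 41.7
```

```bash
python3 go.py 423 287 181 0.1
```

```text
t 6.25 pos [421.9 288.3 183.8] alpha 0.09 tilt [ 0. -0. -1.] gap 37.1 F 41.7 [-0.3  0.1 -0.8]
twist -0.01 shift x,y,z -1.3 1.1 2.8
```

Call:
carry_out([
  [0.2, 0, 1, 1, 0],
  [0.2, 0, 0, 1, 0],
  [0.2, 0, 0, 0, 0],
  [0.2, 0, 0, 0, 0],
])

```text
time: 6.65
position: [0.423, 0.2883, 0.1817]
ee_rot: [2.22, 2.223, 0.0]
wrist_force: [-0.4, 0.8, -0.5]
finger_gap: 0.0371
finger_force: 41.7
```

```bash
python3 go.py 423 287 181 0.1
```

```text
t 6.65 pos [423.  288.3 181.7] alpha 0.08 tilt [ 0.  0. -1.] gap 37.1 F 41.7 [-0.4  0.8 -0.5]
twist -0.02 shift x,y,z -1.3 0.0 0.7
```

Call:
carry_out([
  [0.2, 0, 0, 0.7, 0],
  [0.2, 0, 0, 0.7, 0],
  [0.2, 0, 0, 0, 0],
  [0.2, 0, 0, 0, 0],
])

```text
time: 7.05
position: [0.423, 0.2882, 0.1816]
ee_rot: [-2.22, -2.222, -0.001]
wrist_force: [-7.6, -5.2, 37.3]
finger_gap: 0.0374
finger_force: 46.3
```

Call:
carry_out([
  [0.2, 0, 0, -0.8, 0],
  [0.2, 0, 0, 0, 0],
  [0.48, 0, 0, 0, 0],
  [0.5, 0, 0, 0, 0],
  [0.52, 0, 0, 0, 0],
  [0.52, 0, 0, 0, 0],
])

```text
time: 7.65
position: [0.4229, 0.2883, 0.181]
ee_rot: [2.22, 2.223, -0.0]
wrist_force: [-0.3, 0.3, 0.3]
finger_gap: 0.0443
finger_force: 0.0
```

```bash
python3 go.py 423 287 181 0.1
```

```text
t 7.65 pos [422.9 288.3 181. ] alpha 0.09 tilt [-0. -0. -1.] gap 44.3 F 0.0 [-0.3  0.3  0.3]
twist -0.01 shift x,y,z -1.3 0.1 -0.0
```

Released cleanly. Up, then on to the white bottle.

Call:
carry_out([
  [0.52, 0, 0, -5, 0],
  [0.52, 0, 0, -15, 0],
  [0.6, 0, 0, -35, 0],
  [1, 0, 0, -45, 0],
  [1, -20, 10, -35, 0],
  [1, -40, 20, 0, 0],
  [1, -45, 20, 0, 0],
  [1, -45, 20, 0, 0],
  [1, -45, 20, 0, 0],
  [1, -40, 20, 0, 0],
  [1, -30, 15, 0, 0],
  [1, 0, 0, 0, 0],
])

```text
time: 8.85
position: [0.5494, 0.0188, 0.3167]
ee_rot: [2.225, 2.215, -0.0]
wrist_force: [0.1, 0.9, -0.4]
finger_gap: 0.0854
finger_force: 0.0
```

```bash
python3 go.py 555.5 -1 300 0
```

```text
t 8.85 pos [549.4  18.8 316.7] alpha -0.26 tilt [ 0.001 -0.002 -1.   ] gap 85.4 F 0.0 [ 0.1  0.9 -0.4]
twist -0.26 shift x,y,z -19.8 6.1 16.7
```

Call:
carry_out([
  [1, -20, 6, 0, 0],
  [1, 0, 0, 20, 0],
  [1, 0, 0, 30, 0],
  [1, 0, 0, 30, 0],
  [1, 0, 0, 15, 0],
  [1, 0, 0, 8, 0],
  [1, 0, 0, 0, 0],
  [0.4, 0, 0, 0, 0],
  [0.3, 0, 0, 0, 0],
  [0.3, 0, 0, 0, 0],
  [0.3, 0, 0, 0, 0],
  [0.3, 0, 0, 0, 0],
], squeeze=30)

```text
time: 10.05
position: [0.5546, 0.0035, 0.2139]
ee_rot: [2.219, 2.223, 0.002]
wrist_force: [-1.4, 0.4, 7.6]
finger_gap: 0.0388
finger_force: 29.1
```

```bash
python3 go.py 502 247.5 300 0
```

```text
t 10.05 pos [554.6   3.5 213.9] alpha 0.08 tilt [ 0.001  0.    -1.   ] gap 38.8 F 29.1 [-1.4  0.4  7.6]
twist 0.08 shift x,y,z 244.0 -52.6 -86.1
```

Call:
carry_out([
  [0.3, 0, 0, -8, 0],
  [0.3, 0, 0, -25, 0],
  [0.3, 0, 0, -35, 0],
  [0.3, 0, 0, -22, 0],
  [0.3, 25, -5, 0, 0],
  [0.3, 40, -9, 0, 0],
  [0.3, 45, -10, 0, 0],
  [0.3, 45, -10, 0, 0],
  [0.3, 40, -9, 0, 0],
  [0.3, 30, -7, 0, 0],
  [0.3, 19, -3, 0, 0],
  [0.3, 0, 0, 0, 0],
])

```text
time: 11.25
position: [0.5, 0.2504, 0.3035]
ee_rot: [-2.215, -2.227, -0.001]
wrist_force: [-0.2, -0.3, 0.6]
finger_gap: 0.0393
finger_force: 30.4
```

```bash
python3 go.py 502 247.5 218 0; python3 - <<'E'
from h import *
s=snap('scene','s4');t=snap('top','t4')
a=cv2.resize(s['color'][100:250,350:525],(467,400)); b=cv2.resize(t['color'][250:400,85:235],(333,333))
o=np.zeros((400,800,3),np.uint8); o[:,:467]=a; o[:333,467:]=b
cv2.imwrite('pics/s4c.png',o[...,::-1])
E
```

```text
t 11.25 pos [500.  250.4 303.5] alpha 0.32 tilt [-0.     0.001 -1.   ] gap 39.3 F 30.4 [-0.2 -0.3  0.6]
twist 0.32 shift x,y,z -2.9 2.0 85.5
```

View pics/s4c.png

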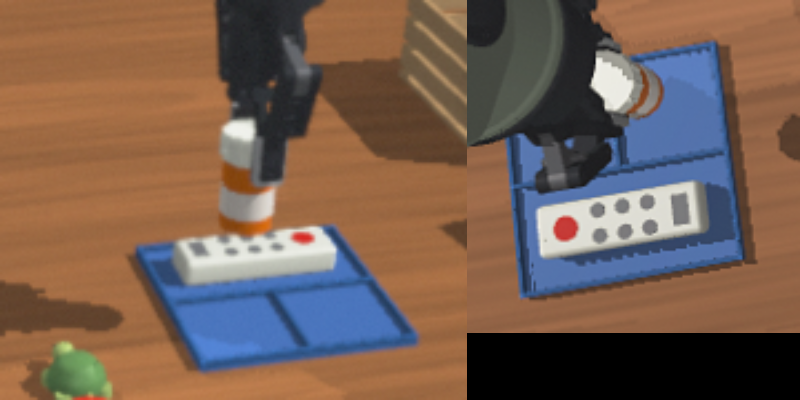

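The remote rests in the long bay, buttons up, clear of ribs (right panel, (620,218)); bottle hangs upright over the -y small bay.

Call:
carry_out([
  [0.3, 0, 2, 15, 0],
  [0.3, 0, 0, 25, 0],
  [0.3, 0, 0, 20, 0],
  [0.3, 0, 0, 12, 0],
  [0.3, 0, 0, 6, 0],
  [0.3, 0, 0, 3, 0],
  [0.3, 0, 0, 2, 0],
  [0.3, 0, 0, 0, 0],
  [0.3, 0, 0, 0, 0],
])

```text
time: 12.25
position: [0.5031, 0.2475, 0.2206]
ee_rot: [2.22, 2.223, 0.001]
wrist_force: [-0.4, 0.1, -0.8]
finger_gap: 0.0392
finger_force: 30.4
```

```bash
python3 go.py 502 250 218 0
```

```text
t 12.25 pos [503.1 247.5 220.6] alpha 0.09 tilt [ 0.001  0.    -1.   ] gap 39.2 F 30.4 [-0.4  0.1 -0.8]
twist 0.09 shift x,y,z 2.5 -1.1 2.6
```

Call:
carry_out([
  [0.3, 2, 0, 1, 0],
  [0.3, 0, 0, 1, 0],
  [0.3, 0, 0, 0.6, 0],
  [0.3, 0, 0, 0, 0],
  [0.3, 0, 0, 0, 0],
])

```text
time: 12.75
position: [0.5031, 0.2496, 0.2179]
ee_rot: [-2.22, -2.223, -0.001]
wrist_force: [-1.1, -0.1, 7.8]
finger_gap: 0.0388
finger_force: 31.0
```

Contact at 8 N. Release.

Call:
carry_out([
  [0.5, 0, 0, 0, 0],
  [0.55, 0, 0, 0, 0],
  [0.65, 0, 0, 0, 0],
  [0.7, 0, 0, 0, 0],
  [0.7, 0, 0, -10, 0],
  [0.8, 0, 0, -30, 0],
  [1, 0, 0, -45, 0],
  [1, 0, 0, -25, 0],
  [1, 0, 0, 0, 0],
])

```text
time: 13.65
position: [0.5037, 0.2495, 0.3315]
ee_rot: [2.219, 2.222, 0.008]
wrist_force: [-0.3, 0.3, -0.6]
finger_gap: 0.0851
finger_force: 0.0
```

```bash
python3 go.py 680 -124 330 -11.5
```

```text
t 13.65 pos [503.7 249.5 331.5] alpha 0.07 tilt [ 0.004  0.003 -1.   ] gap 85.1 F 0.0 [-0.3  0.3 -0.6]
twist 11.57 shift x,y,z -330.9 247.3 1.5
```

Call:
carry_out([
  [1, 0, 0, 0, 5.8],
  [1, 0, 0, 0, 5.8],
  [1, -18, 13, 0, 0],
  [1, -32, 24, 0, 0],
  [1, -37, 28, 0, 0],
  [1, -38, 28, 0, 0],
  [1, -38, 29, 0, 0],
  [1, -38, 29, 0, 0],
  [1, -38, 28, 0, 0],
  [1, -38, 28, 0, 0],
  [1, -34, 25, 0, 0],
  [1, -20, 15, 0, 0],
])

```text
time: 14.85
position: [0.6791, -0.128, 0.3274]
ee_rot: [2.435, 1.983, -0.002]
wrist_force: [0.8, -0.2, 0.3]
finger_gap: 0.0854
finger_force: 0.0
```

Call:
carry_out([
  [1, 0, 0, 0, 0],
  [1, 0, 0, 0, 0],
])

```text
time: 15.05
position: [0.6787, -0.1247, 0.3271]
ee_rot: [-2.434, -1.986, 0.001]
wrist_force: [-1.0, 0.2, -0.2]
finger_gap: 0.0852
finger_force: 0.0
```

```bash
python3 go.py 680 -124 230 -11.5; python3 - <<'E'
from h import *
s=snap('scene','s5');t=snap('top','t5')
a=cv2.resize(s['color'][180:340,100:300],(500,400)); b=cv2.resize(t['color'][250:400,85:235],(300,300))
o=np.zeros((400,800,3),np.uint8); o[:,:500]=a; o[:300,500:]=b
cv2.imwrite('pics/s5c.png',o[...,::-1])
E
```

```text
t 15.05 pos [ 678.7 -124.7  327.1] alpha -11.57 tilt [-0.001  0.    -1.   ] gap 85.2 F 0.0 [-1.   0.2 -0.2]
twist -0.07 shift x,y,z 0.9 1.2 97.1
```

View pics/s5c.png

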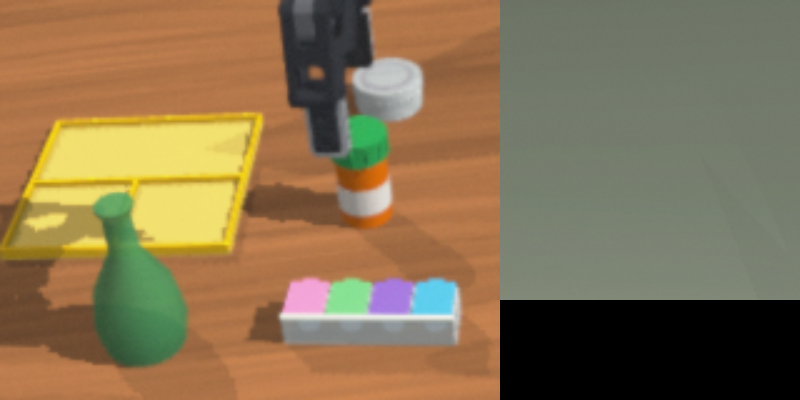

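The organizer's near bottom edge runs from (283,342) to (457,345) in the crop; yellow tray corners (58,120),(263,115),(230,250),(5,254). Cross-check.

```bash
python3 - <<'E'
from h import *
c=ld('s5')
g=lambda p,z:(w(c,100+(p[0]+.5)*.4-.5,180+(p[1]+.5)*.4-.5,z)*1000)[:2].round(1)
print([g(p,0) for p in((283,342),(457,345))],[g(p,.026) for p in((283,317),(459,315))])
q=[g(p,.009) for p in((58,118),(263,114),(230,250),(5,254))]; print(q,np.mean(q,0))
E
```

```text
[array([ 681.6, -180.9]), array([704.7, -72.5])] [array([ 688.1, -177.5]), array([706.6, -69.7])]
[array([ 397.7, -352.6]), array([ 426.3, -190.7]), array([ 591.7, -214. ]), array([ 566.8, -372. ])] [ 495.625 -282.325]
```

Call:
carry_out([
  [1, 2, 1, 20, 0],
  [1, 0, 0, 35, 0],
  [1, 0, 0, 40, 0],
  [1, 0, 0, 30, 0],
  [1, 0, 0, 15, 0],
  [1, 0, 0, 8, 0],
  [1, 0, 0, 0, 0],
  [0.4, 0, 0, 0, 0],
  [0.3, 0, 0, 0, 0],
  [0.2, 0, 0, 0, 0],
  [0.2, 0, 0, 0, 0],
  [0.2, 0, 0, 0, 0],
], squeeze=30)

```text
time: 16.35
position: [0.6806, -0.1225, 0.1804]
ee_rot: [2.432, 1.987, 0.001]
wrist_force: [-2.1, 0.8, 7.1]
finger_gap: 0.0333
finger_force: 30.0
```

```bash
python3 go.py 680 -124 260 -11.5
```

```text
t 16.35 pos [ 680.6 -122.5  180.4] alpha -11.51 tilt [ 0.001  0.    -1.   ] gap 33.3 F 30.0 [-2.1  0.8  7.1]
twist -0.01 shift x,y,z -1.6 -0.3 -79.6
```

Call:
carry_out([
  [0.2, 0, 0, -8, 0],
  [0.2, 0, 0, -25, 0],
  [0.2, 0, 0, -40, 0],
  [0.2, 0, 0, -40, 0],
  [0.2, 0, 0, -20, 0],
  [0.2, 0, 0, 0, -3.1],
  [0.2, 0, 0, 0, 0],
])

```text
time: 17.05
position: [0.6803, -0.1225, 0.3137]
ee_rot: [2.377, 2.053, 0.002]
wrist_force: [0.2, 0.6, -1.0]
finger_gap: 0.0333
finger_force: 30.3
```

```bash
python3 go.py 455 -278 310 -8.4
```

```text
t 17.05 pos [ 680.3 -122.5  313.7] alpha -8.35 tilt [ 0.001  0.    -1.   ] gap 33.3 F 30.3 [ 0.2  0.6 -1. ]
twist 0.05 shift x,y,z -186.8 -200.2 3.7
```

Call:
carry_out([
  [0.2, -15, -16, 0, 0],
  [0.2, -27, -29, 0, 0],
  [0.2, -32, -34, 0, 0],
  [0.2, -32, -34, 0, 0],
  [0.2, -32, -34, 0, 0],
  [0.2, -28, -30, 0, 0],
  [0.2, -20, -23, 0, 0],
  [0.2, 0, 0, 20, 0],
  [0.2, 0, 0, 35, 0],
  [0.2, 0, 0, 30, 0],
  [0.2, 0, 0, 15, 0],
  [0.2, 0, 0, 0, 0],
])

```text
time: 18.25
position: [0.4547, -0.2771, 0.211]
ee_rot: [-2.377, -2.049, 0.002]
wrist_force: [0.3, -0.2, -0.6]
finger_gap: 0.0333
finger_force: 30.2
```

```bash
python3 go.py 455 -278 184.4 -8.4
```

```text
t 18.25 pos [ 454.7 -277.1  211. ] alpha -8.48 tilt [-0.003  0.001 -1.   ] gap 33.3 F 30.2 [ 0.3 -0.2 -0.6]
twist -0.08 shift x,y,z -0.9 0.4 26.6
```

Call:
carry_out([
  [0.2, 0, 0, 10, 0],
  [0.2, 0, 0, 8, 0],
  [0.2, 0, 0, 4, 0],
  [0.2, 0, 0, 2, 0],
  [0.2, 0, 0, 1, 0],
  [0.2, 0, 0, 0, 0],
  [0.2, 0, 0, 0, 0],
])

```text
time: 18.95
position: [0.4553, -0.2772, 0.1877]
ee_rot: [2.378, 2.052, 0.0]
wrist_force: [0.7, 0.1, -0.6]
finger_gap: 0.0329
finger_force: 30.2
```

```bash
python3 go.py 455 -278 184.4 -8.4; python3 - <<'E'
from h import *
s=snap('scene','s6');t=snap('top','t6')
a=cv2.resize(s['color'][180:310,90:240],(461,400)); b=cv2.resize(t['color'][185:325,420:560],(339,339))
o=np.zeros((400,800,3),np.uint8); o[:,:461]=a; o[:339,461:]=b
cv2.imwrite('pics/s6c.png',o[...,::-1])
E
```

```text
t 18.95 pos [ 455.3 -277.2  187.7] alpha -8.41 tilt [ 0. -0. -1.] gap 32.9 F 30.2 [ 0.7  0.1 -0.6]
twist -0.01 shift x,y,z -0.8 -0.2 3.3
```

View pics/s6c.png

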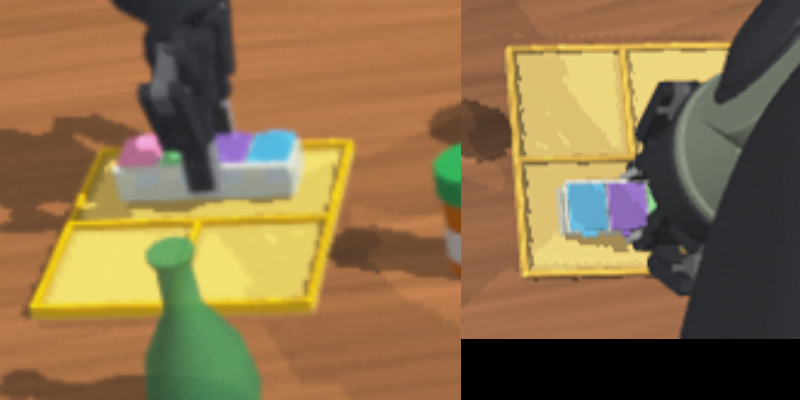

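The organizer sits just above the middle of the long bay, lids up, clear of ribs all round. Lowering the last 3 mm.

Call:
carry_out([
  [0.2, 0, 0, 1, 0],
  [0.2, 0, 0, 1, 0],
  [0.2, 0, 0, 0.6, 0],
  [0.2, 0, 0, 0, 0],
  [0.2, 0, 0, 0, 0],
])

```text
time: 19.55
position: [0.4552, -0.2772, 0.1849]
ee_rot: [-2.378, -2.052, 0.0]
wrist_force: [0.4, 0.1, 0.2]
finger_gap: 0.0335
finger_force: 30.2
```

Call:
carry_out([
  [0.2, 0, 0, 0.5, 0],
  [0.2, 0, 0, 0, 0],
  [0.2, 0, 0, 0, 0],
])

```text
time: 19.85
position: [0.4552, -0.2772, 0.1844]
ee_rot: [-2.378, -2.053, 0.0]
wrist_force: [-0.8, 0.1, -0.7]
finger_gap: 0.0329
finger_force: 30.2
```

Call:
carry_out([
  [0.2, 0, 0, 0.4, 0],
  [0.2, 0, 0, 0, 0],
  [0.2, 0, 0, 0, 0],
])

```text
time: 20.15
position: [0.4552, -0.2772, 0.1843]
ee_rot: [-2.378, -2.052, -0.0]
wrist_force: [-1.5, 1.6, 8.5]
finger_gap: 0.0331
finger_force: 31.2
```

Contact at 8 N. Open a little (bay is narrow) and rise.

Call:
carry_out([
  [0.44, 0, 0, 0, 0],
  [0.47, 0, 0, 0, 0],
  [0.5, 0, 0, 0, 0],
  [0.5, 0, 0, 0, 0],
  [0.5, 0, 0, -5, 0],
  [0.5, 0, 0, -15, 0],
  [0.6, 0, 0, -35, 0],
  [1, 0, 0, -45, 0],
  [1, 0, 0, -40, 0],
  [1, 0, 0, 0, -4],
  [1, 0, 0, 0, -4.4],
  [1, 0, 0, 0, 0],
])

```text
time: 21.35
position: [0.4551, -0.2772, 0.3254]
ee_rot: [2.219, 2.222, 0.001]
wrist_force: [-0.2, 0.8, -0.5]
finger_gap: 0.0853
finger_force: 0.0
```

```bash
python3 go.py 668 94 320 0; python3 - <<'E'
from h import *
c=ld('s5')
# red bottle from the first scene picture: cap top centre (384,257)
c=ld('scene0'); print(w(c,384,257,.07)*1000, w(c,383,293,0)*1000)
E
```

```text
t 21.35 pos [ 455.1 -277.2  325.4] alpha 0.07 tilt [ 0.001 -0.    -1.   ] gap 85.3 F 0.0 [-0.2  0.8 -0.5]
twist 0.07 shift x,y,z 371.2 212.9 5.4
[672.64321767  95.97583805  70.        ] [676.89765114  95.77862521   0.        ]
```

Call:
carry_out([
  [1, 20, 11, 0, 0],
  [1, 34, 20, 0, 0],
  [1, 40, 23, 0, 0],
  [1, 42, 24, 0, 0],
  [1, 42, 25, 0, 0],
  [1, 42, 25, 0, 0],
  [1, 42, 24, 0, 0],
  [1, 40, 23, 0, 0],
  [1, 36, 21, 0, 0],
  [1, 24, 13, 0, 0],
  [1, 10, 6, 0, 0],
  [1, 0, 0, 0, 0],
])

```text
time: 22.55
position: [0.6704, 0.0958, 0.3239]
ee_rot: [-2.222, -2.221, 0.001]
wrist_force: [0.3, -1.0, -0.1]
finger_gap: 0.0854
finger_force: 0.0
```

```bash
python3 go.py 670 95 213 0
```

```text
t 22.55 pos [670.4  95.8 323.9] alpha -0.01 tilt [-0. -0. -1.] gap 85.4 F 0.0 [ 0.3 -1.  -0.1]
twist -0.01 shift x,y,z -0.8 -0.4 110.9
```

Call:
carry_out([
  [1, 0, 0, 20, 0],
  [1, 0, 0, 30, 0],
  [1, 0, 0, 30, 0],
  [1, 0, 0, 20, 0],
  [1, 0, 0, 10, 0],
  [1, 0, 0, 0, 0],
  [0.4, 0, 0, 0, 0],
  [0.3, 0, 0, 0, 0],
  [0.3, 0, 0, 0, 0],
  [0.3, 0, 0, 0, 0],
  [0.3, 0, 0, 0, 0],
])

```text
time: 23.65
position: [0.6706, 0.0948, 0.215]
ee_rot: [2.221, 2.221, 0.002]
wrist_force: [-1.5, -0.1, 7.5]
finger_gap: 0.039
finger_force: 29.3
```

Call:
carry_out([
  [0.3, 0, 0, -8, 0],
  [0.3, 0, 0, -25, 0],
  [0.3, 0, 0, -40, 0],
  [0.3, 0, 0, -40, 0],
  [0.3, 0, 0, -12, 0],
  [0.3, 0, 0, 0, 4.2],
  [0.3, 0, 0, 0, 4.2],
  [0.3, 0, 0, 0, 0],
])

```text
time: 24.45
position: [0.6702, 0.0949, 0.3392]
ee_rot: [2.38, 2.051, -0.0]
wrist_force: [-0.5, 0.3, -0.7]
finger_gap: 0.0392
finger_force: 30.4
```

```bash
python3 go.py 539.5 -250.5 335 -8.4
```

```text
t 24.45 pos [670.2  94.9 339.2] alpha -8.48 tilt [-0. -0. -1.] gap 39.2 F 30.4 [-0.5  0.3 -0.7]
twist -0.08 shift x,y,z -360.8 -78.8 4.2
```

Call:
carry_out([
  [0.3, -18, -4, 0, 0],
  [0.3, -34, -7, 0, 0],
  [0.3, -40, -9, 0, 0],
  [0.3, -42, -9, 0, 0],
  [0.3, -42, -9, 0, 0],
  [0.3, -42, -9, 0, 0],
  [0.3, -42, -9, 0, 0],
  [0.3, -40, -9, 0, 0],
  [0.3, -32, -7, 0, 0],
  [0.3, -20, -5, 0, 0],
  [0.3, -9, -2, 0, 0],
  [0.3, 0, 0, 0, 0],
])

```text
time: 25.65
position: [0.5387, -0.2518, 0.3391]
ee_rot: [2.379, 2.052, -0.0]
wrist_force: [-0.0, 0.2, -0.0]
finger_gap: 0.0388
finger_force: 30.4
```

Call:
carry_out([
  [0.3, 0, 0, 20, 0],
  [0.3, 0, 0, 30, 0],
  [0.3, 0, 0, 30, 0],
  [0.3, 0, 0, 18, 0],
  [0.3, 0, 0, 9, 0],
  [0.3, 0, 0, 0, 0],
  [0.3, 0, 0, 0, 0],
])

```text
time: 26.35
position: [0.5398, -0.2505, 0.2328]
ee_rot: [2.377, 2.053, 0.001]
wrist_force: [-0.2, -0.4, -0.8]
finger_gap: 0.0393
finger_force: 30.4
```

```bash
python3 go.py 539.5 -250.5 219 -8.4; python3 - <<'E'
from h import *
s=snap('scene','s7');t=snap('top','t7')
a=cv2.resize(s['color'][180:310,90:240],(461,400)); b=cv2.resize(t['color'][185:325,420:560],(339,339))
o=np.zeros((400,800,3),np.uint8); o[:,:461]=a; o[:339,461:]=b
cv2.imwrite('pics/s7c.png',o[...,::-1])
E
```

```text
t 26.35 pos [ 539.8 -250.5  232.8] alpha -8.36 tilt [ 0.001 -0.    -1.   ] gap 39.3 F 30.4 [-0.2 -0.4 -0.8]
twist 0.04 shift x,y,z -0.1 -0.3 13.8
```

View pics/s7c.png

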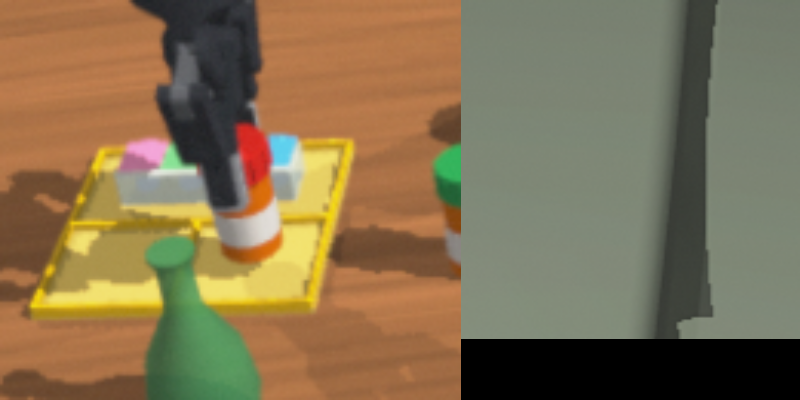

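The red bottle hangs upright (it leans like the vase does, perspective) over the +y small bay, base at crop (252,255), clear of ribs; organizer is flat in the long bay.

Call:
carry_out([
  [0.3, 0, 0, 6, 0],
  [0.3, 0, 0, 4, 0],
  [0.3, 0, 0, 2, 0],
  [0.3, 0, 0, 1, 0],
  [0.3, 0, 0, 0, 0],
  [0.3, 0, 0, 0, 0],
])

```text
time: 27.05
position: [0.5393, -0.2509, 0.2191]
ee_rot: [-2.379, -2.052, 0.0]
wrist_force: [-2.6, 1.1, 2.9]
finger_gap: 0.0391
finger_force: 30.7
```

Call:
carry_out([
  [0.3, 0, 0, 0.6, 0],
  [0.3, 0, 0, 0, 0],
  [0.3, 0, 0, 0, 0],
])

```text
time: 27.35
position: [0.5392, -0.251, 0.2189]
ee_rot: [2.379, 2.052, 0.0]
wrist_force: [-3.6, 1.9, 12.1]
finger_gap: 0.0389
finger_force: 31.6
```

Seated. Release, rise, then to the tin.

Call:
carry_out([
  [0.5, 0, 0, 0, 0],
  [0.55, 0, 0, 0, 0],
  [0.65, 0, 0, 0, 0],
  [0.7, 0, 0, 0, 0],
  [0.7, 0, 0, -10, 0],
  [0.8, 0, 0, -30, 0],
  [1, 0, 0, -45, 0],
  [1, 0, 0, -20, 0],
  [1, 0, 0, 0, 0],
])

```text
time: 28.25
position: [0.5398, -0.2512, 0.327]
ee_rot: [2.375, 2.05, 0.004]
wrist_force: [-0.3, -0.2, -1.3]
finger_gap: 0.0857
finger_force: 0.0
```

```bash
python3 go.py 420 -95 320 -8.4; python3 - <<'E'
from h import *
c=ld('scene0'); print(w(c,255.5,211,.026)*1000)
E
```

```text
t 28.25 pos [ 539.8 -251.2  327. ] alpha -8.42 tilt [ 0.005 -0.001 -1.   ] gap 85.7 F 0.0 [-0.3 -0.2 -1.3]
twist -0.02 shift x,y,z 137.1 -141.4 7.0
[422.67412108 -91.33742527  26.        ]
```

Call:
carry_out([
  [1, 14, -14, 0, 0],
  [1, 26, -26, 0, 0],
  [1, 30, -30, 0, 0],
  [1, 30, -30, 0, 0],
  [1, 24, -25, 0, 0],
  [1, 15, -16, 0, 0],
  [1, 0, 0, 20, 0],
  [1, 0, 0, 30, 0],
  [1, 0, 0, 30, 0],
  [1, 0, 0, 20, 0],
  [1, 0, 0, 0, 0],
])

```text
time: 29.35
position: [0.4195, -0.0927, 0.2217]
ee_rot: [-2.377, -2.05, 0.004]
wrist_force: [-0.5, -0.9, 0.1]
finger_gap: 0.0853
finger_force: 0.0
```

```bash
python3 go.py 421 -93 180 -8.4
```

```text
t 29.35 pos [419.5 -92.7 221.7] alpha -8.44 tilt [-0.004  0.    -1.   ] gap 85.3 F 0.0 [-0.5 -0.9  0.1]
twist -0.04 shift x,y,z -0.0 1.6 41.7
```

Call:
carry_out([
  [1, 0, 1, 15, 0],
  [1, 0, 0, 15, 0],
  [1, 0, 0, 8, 0],
  [1, 0, 0, 3, 0],
  [1, 0, 0, 0, 0],
  [0.6, 0, 0, 0, 0],
  [0.5, 0, 0, 0, 0],
  [0.5, 0, 0, 0, 0],
  [0.5, 0, 0, 0, 0],
  [0.5, 0, 0, 0, 0],
])

```text
time: 30.35
position: [0.4213, -0.0928, 0.1831]
ee_rot: [2.378, 2.052, 0.001]
wrist_force: [-2.5, 1.3, 15.3]
finger_gap: 0.052
finger_force: 28.5
```

Call:
carry_out([
  [0.5, 0, 0, -5, 0],
  [0.5, 0, 0, -15, 0],
  [0.5, 0, 0, -35, 0],
  [0.5, 0, 0, -45, 0],
  [0.5, 0, 0, -40, 0],
  [0.5, 0, 0, 0, 0],
])

```text
time: 30.95
position: [0.4219, -0.0931, 0.3265]
ee_rot: [2.376, 2.05, 0.008]
wrist_force: [0.2, 0.1, -1.0]
finger_gap: 0.0518
finger_force: 31.7
```

```bash
python3 go.py 527.7 -329.4 320 -8.4
```

```text
t 30.95 pos [421.9 -93.1 326.5] alpha -8.42 tilt [ 0.006  0.    -1.   ] gap 51.8 F 31.7 [ 0.2  0.1 -1. ]
twist -0.02 shift x,y,z -218.3 139.2 6.5
```

```bash
python3 - <<'E'
from h import *
s=snap('scene','s8')
cv2.imwrite('pics/s8c.png',cv2.resize(s['color'][80:260,150:350],(667,600))[...,::-1])
E
```

```text
(no output)
```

View pics/s8c.png

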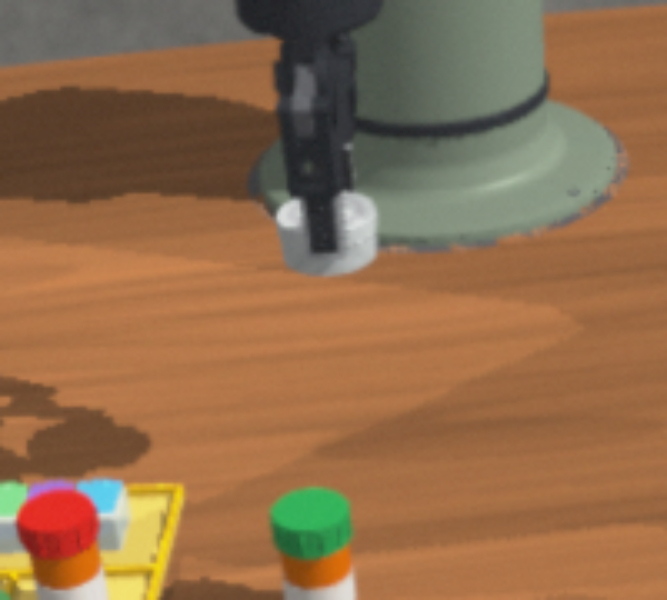

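The tin hangs level in the fingers at crop (328,235), tips several mm above its underside.

Call:
carry_out([
  [0.5, -22, 14, 0, 0],
  [0.5, -34, 22, 0, 0],
  [0.5, -38, 24, 0, 0],
  [0.5, -38, 24, 0, 0],
  [0.5, -38, 24, 0, 0],
  [0.5, -30, 20, 0, 0],
  [0.5, -18, 11, 0, 0],
  [0.5, 0, 0, 20, 0],
  [0.5, 0, 0, 35, 0],
  [0.5, 0, 0, 35, 0],
  [0.5, 0, 0, 20, 0],
  [0.5, 0, 0, 0, 0],
])

```text
time: 32.2
position: [0.5256, -0.3282, 0.2089]
ee_rot: [-2.375, -2.049, 0.003]
wrist_force: [-1.3, 0.1, 0.9]
finger_gap: 0.0517
finger_force: 31.7
```

```bash
python3 go.py 527.7 -329.4 187.1 -8.4
```

```text
t 32.2 pos [ 525.6 -328.2  208.9] alpha -8.43 tilt [-0.005  0.003 -1.   ] gap 51.7 F 31.7 [-1.3  0.1  0.9]
twist -0.03 shift x,y,z -0.9 2.2 21.8
```

Call:
carry_out([
  [0.5, 0, 1, 8, 0],
  [0.5, 0, 0, 5, 0],
  [0.5, 0, 0, 3, 0],
  [0.5, 0, 0, 1.5, 0],
  [0.5, 0, 0, 0, 0],
  [0.5, 0, 0, 0, 0],
])

```text
time: 32.8
position: [0.5279, -0.329, 0.1952]
ee_rot: [2.378, 2.052, 0.0]
wrist_force: [-0.2, -0.1, -1.5]
finger_gap: 0.0515
finger_force: 31.7
```

```bash
python3 go.py 527.7 -329.4 187.1 -8.4
```

```text
t 32.8 pos [ 527.9 -329.   195.2] alpha -8.41 tilt [ 0. -0. -1.] gap 51.5 F 31.7 [-0.2 -0.1 -1.5]
twist -0.01 shift x,y,z -0.4 -0.1 8.1
```

Call:
carry_out([
  [0.5, 0, 0, 3, 0],
  [0.5, 0, 0, 2, 0],
  [0.5, 0, 0, 1, 0],
  [0.5, 0, 0, 0.7, 0],
  [0.5, 0, 0, 0, 0],
  [0.5, 0, 0, 0, 0],
])

```text
time: 33.4
position: [0.5278, -0.329, 0.1882]
ee_rot: [2.378, 2.052, -0.0]
wrist_force: [-0.3, -0.6, -1.5]
finger_gap: 0.0514
finger_force: 31.7
```

Call:
carry_out([
  [0.5, 0, 0, 0.7, 0],
  [0.5, 0, 0, 0, 0],
  [0.5, 0, 0, 0, 0],
])

```text
time: 33.7
position: [0.5278, -0.329, 0.1875]
ee_rot: [2.378, 2.052, 0.0]
wrist_force: [0.4, 0.2, -0.9]
finger_gap: 0.0514
finger_force: 31.7
```

Call:
carry_out([
  [0.5, 0, 0, 0.5, 0],
  [0.5, 0, 0, 0, 0],
  [0.5, 0, 0, 0, 0],
])

```text
time: 34.0
position: [0.5278, -0.329, 0.1872]
ee_rot: [2.378, 2.052, 0.0]
wrist_force: [-1.7, 1.1, 5.7]
finger_gap: 0.0518
finger_force: 32.2
```

Contact. Release, rise and clear the view.

Call:
carry_out([
  [0.64, 0, 0, 0, 0],
  [0.68, 0, 0, 0, 0],
  [0.72, 0, 0, 0, 0],
  [0.75, 0, 0, 0, 0],
  [0.75, 0, 0, -8, 0],
  [0.8, 0, 0, -25, 0],
  [0.9, 0, 0, -45, 0],
  [1, 0, 0, -45, 0],
  [1, 0, 0, -30, 0],
  [1, -15, 0, -10, 0],
  [1, -30, 0, 0, 0],
  [1, -30, 0, 0, 0],
])

```text
time: 35.2
position: [0.5167, -0.4041, 0.3505]
ee_rot: [2.377, 2.053, 0.001]
wrist_force: [-0.3, -1.0, -0.9]
finger_gap: 0.0854
finger_force: 0.0
```

Call:
carry_out([
  [1, -30, -20, 0, 0],
  [1, -40, -30, 0, 0],
  [1, -40, -30, 0, 0],
  [1, -30, -20, 0, 0],
  [1, 0, 0, 0, 0],
  [1, 0, 0, 0, 0],
])

```text
time: 35.8
position: [0.3964, -0.5278, 0.3497]
ee_rot: [-2.38, -2.05, 0.0]
wrist_force: [1.8, 0.7, -0.6]
finger_gap: 0.0857
finger_force: 0.0
```

```bash
python3 - <<'E'
from h import *
s=snap('scene','s9');t=snap('top','t9'); c=lambda i,y,x,h,w_,S:cv2.resize(i['color'][y:y+h,x:x+w_],S,interpolation=cv2.INTER_CUBIC)
o=np.zeros((600,800,3),np.uint8)
o[:300,:400]=c(s,160,90,150,200,(400,300)); o[:300,400:]=c(s,160,330,150,200,(400,300))
o[300:,:400]=c(t,180,400,150,200,(400,300)); o[300:,400:]=c(t,250,60,150,200,(400,300))
cv2.imwrite('pics/s9c.png',o[...,::-1])
E
```

```text
(no output)
```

View pics/s9c.png

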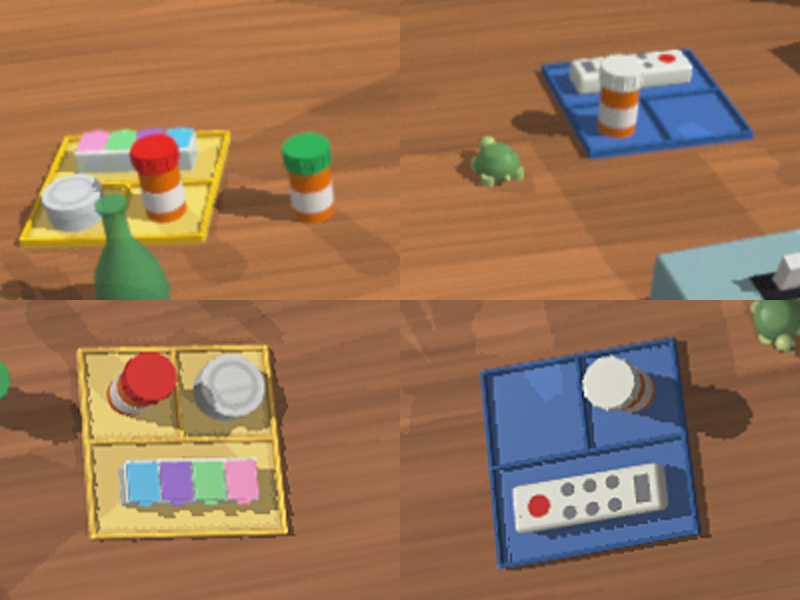

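All five items are in their bays in every panel (tin at lower-left (230,387), red bottle (145,380), organizer (190,482), white bottle (615,385), remote (590,498)); the turtle and green bottle are unmoved. One last close look at whether the tin lies flat.

```bash
python3 - <<'E'
from h import *
s=ld('s9');t=ld('t9')
o=np.hstack([cv2.resize(s['color'][235:285,98:158],(480,400),interpolation=cv2.INTER_CUBIC),cv2.resize(t['color'][200:250,490:530],(320,400),interpolation=cv2.INTER_CUBIC)])
cv2.imwrite('pics/s9d.png',o[...,::-1])
print(w(t,515.5,223.2,.03)*1000)
E
```

```text
[ 526.32442149 -329.82553259   30.        ]
```

View pics/s9d.png

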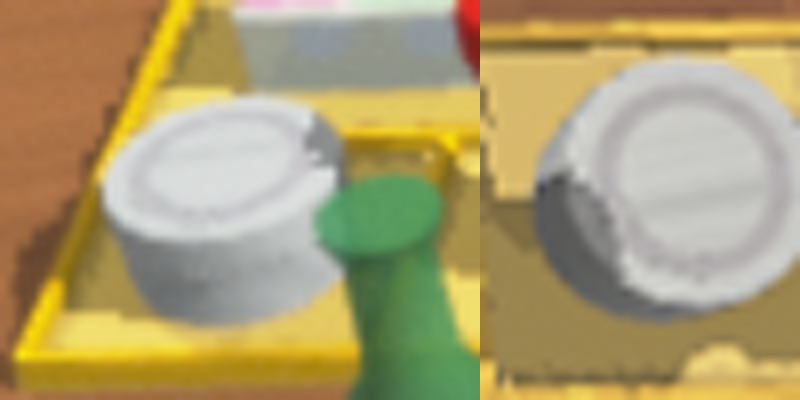

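The tin's lid tilts in the image just as the upright vase's mouth does (perspective), and its top centre is where the flat height predicts, so it lies flat, clear of the ribs.

```bash
python3 -c "
from rig import env
print(env.close_job())"
```

```text
the job is handed in; nothing more can be done
None
```

Both kits are made up as asked and the job is handed in at about 36 s; the last pictures showed all five items flat in their bays, and the green-capped bottle, turtle and vase left alone.

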